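Seat a blank in the corner stop of a laser engraver

TASK

Get the open-frame laser engraver ready for its next job: push its gantry all the way back, away from the arm, against the rear end stops, and nudge the oblong wooden blank along the bed with the fingertips until it sits snug in the corner of the L-shaped aluminium stop, one long edge flat against the long front leg and its end against the short leg. The blank must stay flat on the bed and never be lifted; leave the magnets, the small offcut and the things lying on the bench where they are.

Things in the scene. Friction and masses are not known exactly. Their poses are not given: they have to be found in the camera images.
- laser: Open frame of aluminium bars fixed on the bench, bar tops 60 mm up. Origin on the bench under the bed; x points from its front rail (x -210 mm, nearest the arm) to its rear rail (+250), y left, z up; side rails at y -196 and +196. Inside, a flat dark honeycomb bed, x -170 to +190, y -170 to +170, top 22 mm above the bench. Control box, top 62 mm up, before the front rail's right end.
- gantry (a joint): Travel of the gantry along the laser's x axis in m: 0 at the front of its travel, 0.200 against the rear end stops. It slides stiffly (about 2.5 N) and stays where it is left.
- beam_face (a point): Gantry: middle of the front face (facing the arm) of its cross beam, an aluminium bar along the laser's y, 380 mm long, 20 mm thick, from 68 to 108 mm above the bench. Moves with the gantry; at the rear stops it is at laser x = +160 mm. Black end plates at the beam's ends reach 122 mm above the bench.
- head_front (a point): Laser head: middle of its front face, 108 mm above the bench. A finned block 40 mm wide (y) on a 56 mm wide carriage before the beam's right half; its front is 42 mm out from the beam's front face; it spans 57 to 157 mm above the bench. It can slide along the beam (about 3 N); where it stands does not matter.
- stop: L-shaped aluminium corner stop fixed on the bed, legs 18 mm wide, 10 mm high. Origin: inner corner, at bed level; axes parallel to the laser's. The long front leg runs 150 mm along -y (inner face x = 0, facing +x); the short left leg runs 90 mm along +x (inner face y = 0, facing -y). The seated blank's origin is at x = +30, y = -60 mm.
- blank: The workpiece: plain light wooden blank lying loose on the bed, 60 (x) x 120 (y) x 14 mm high, about 75 g. Origin: centre of its underside. It starts turned by up to 0.4 rad from square; its long edges are along its y.
- offcut: Bystander on the bed: small offcut of the same wood, 36 x 46 x 14 mm high. Origin: centre of its underside.
- magnet_a: Bystander on the bed: round steel hold-down magnet with a waisted grip, 25 mm across, 19 mm high. Origin: centre of its underside.
- magnet_b: Bystander on the bed: a second magnet, the same as magnet_a.
- bench_block: Bystander on the bench right of the laser: steel block 100 x 100 x 20 mm. Origin: centre of its underside.
- hammer: Bystander on the bench right of the laser: hammer 240 mm long with dark wooden handle, lying flat, about 30 mm high. Origin near the middle of its length.
- pen_mug: Bystander on the bench left of the laser: blue mug 78 mm across, 95 mm high, with pens reaching 145 mm. Origin: centre of its underside.
- tape_roll: Bystander on the bench left of the laser: roll of tape lying flat, 92 mm across, 24 mm high. Origin: centre of its underside.
There are look-alikes about, which are no part of the job. There is more than one size of the blank; the job needs the smallest.

How it is judged:
By the outcome, as a careful person would: the job done as asked, in the order asked, and still so for the second after the job is handed in, with the robot touching nothing.
It also fails if it takes over 54 s, if anything falls off the work surface, if the arm or the gripper's body presses on something with over 40 N, if the wrist force passes 120 N, or if a joint passes its speed limit or range.

ROBOT

A 7-joint arm with a two-finger parallel gripper is mounted at the origin on the work surface. World frame = base frame: x ahead of the robot, y to its left, z up, the work surface at z = 0. Lengths are in m, angles in rad, forces in N, time in s.
With the tool pointing down it reaches from about 0.425 to 0.95 m from the base axis. Payload 4.7 kg.
Tool frame: the origin (TCP) lies between the finger pads; the fingertips stand 25 mm ahead of it and the grasp point (between the pads) lies 6 mm ahead of it; z points along the fingers, y is the line along which they close (so a half turn about z gives the same grasp; the last joint's range is limited). The gripper opens to 85 mm and grips with 20 to 120 N. Pads are 22 mm wide; open, the fingers measure 114 mm over their backs; the gripper's body (76 mm by 85 mm) begins 54 mm behind the grasp point. The pads swing forward as they close: fully open they stand 13 mm farther back than shut.
Start: joints at [1.202, 0.469, -0.049, 1.532, 0.024, 1.141, -0.082], TCP at [0.225, -0.636, 0.256] pointing down, gripper open.
Joint ranges: [-2.59, 2.59], [-0.33, 1.99], [-1.39, 1.29], [0.1, 2.45], [-1.04, 4.18], [0.21, 1.99], [-2.66, 2.66]. Speed limits (rad/s): [2.57, 2.57, 3.14, 3.14, 3.14, 3.14, 3.14].

INTERFACE

Orientations are given as a 3x3 rotation matrix whose columns are the frame's x, y, z axes.
In Python, from rig import * gives the robot as it stands. Calls block until the motion is done:
- movep(position, orientation): joint-space move of the TCP to a pose.
- move_l(position, attitude=None, feed=0.15, until_force=None): straight line of the TCP; attitude=None keeps the orientation; feed is the mean speed in m/s. With until_force (N) it stops when the force on the tool has changed by that much, and returns True; else False.
- move_joints(angles): joint-space move.
- command_gripper(opening, newtons=None): finger opening in m; newtons is the grip in N (None keeps the last); returns when the fingers have stopped.
- sleep(seconds).
- inverse_kinematics(position, orientation): joint angles nearest the present ones, or None.
- sense(): the state.
- camera(name): name is "side" or "top"; returns (picture, depth): 480x640x3 uint8, red, green, blue; 480x640 float32, m along the optical axis (not along the pixel's ray), 0 where there is no reading.
- camera_params(name): a dict with "K" (3x3 intrinsics, pixels), "position" and "rotation" of the camera in the world. Camera axes: x right, y down, z forward; pixel columns grow to the right and rows downward; lengths in m; the calibration is good to about 2 mm. A picture is of the moment at which its call begins. camera_params takes no time and is no camera call.
A pose or a line that the arm cannot do raises Unreachable and nothing moves.
- finish_job(): hands the job in; it is judged then, once.
The state is a dict: "time_s": time; "joint_pos": joint angles; "qd": joint speeds; "joint_efforts": joint torques, N m; "position": TCP position; "tcp_rot": TCP orientation; "wrist_force": force on the tool from outside, world axes, zero at the start; "ft_torque": the same for the moment, N m; "finger_gap": finger opening in m; "gripper_force": force on a finger pad.
Only numpy, scipy, OpenCV 4.12 (cv2) and the standard library are available. Lean on these libraries where they do the work, as an engineer would, in place of code of your own. Each camera call takes 0.05 s, during which the arm holds its last target. There are 200 camera calls.

## Working session

There is one attempt and no reset: what is moved stays moved. The work goes in short steps, each a Python script; the robot and the scene stay as the last script left them, time stands still between calls to the robot, and variables do not carry over. Pictures are saved under pics/ and viewed, at most 10 in all, crops included, and the job is handed in when it is done.

```bash
mkdir -p pics; ls; python3 - <<'E'
from rig import *
import cv2,numpy as np
for n in("top","side"):
    p,d=camera(n);cv2.imwrite(f"pics/{n}0.png",p[:,:,::-1]);np.save(f"pics/{n}0.npy",d)
    c=camera_params(n);print(n,c)
print(sense()["time_s"])
E
```

```text
pics
top {'K': array([[535.06529579,   0.        , 321.0312829 ],
       [  0.        , 535.06529579, 244.00479567],
       [  0.        ,   0.        ,   1.        ]]), 'position': array([ 0.30119134, -0.01529838,  1.36250762]), 'rotation': array([[ 0.01868148, -0.99461639,  0.10192765],
       [-0.99977685, -0.01757772,  0.01171638],
       [-0.00986165, -0.10212379, -0.99472282]])}
side {'K': array([[608.4288724 ,   0.        , 323.85152916],
       [  0.        , 608.4288724 , 234.90259178],
       [  0.        ,   0.        ,   1.        ]]), 'position': array([-0.35222978, -1.27192866,  1.05452116]), 'rotation': array([[ 0.85635941, -0.28461473,  0.43086312],
       [-0.5162885 , -0.45618957,  0.72480153],
       [-0.00973393, -0.84314028, -0.53760554]])}
0.1
```

View pics/top0.png

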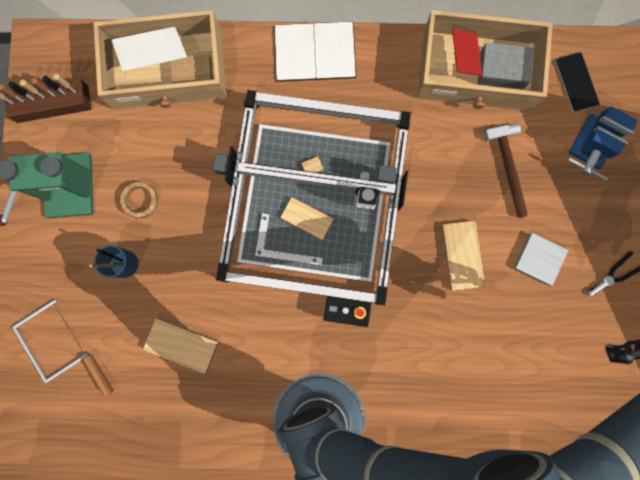

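View pics/side0.png

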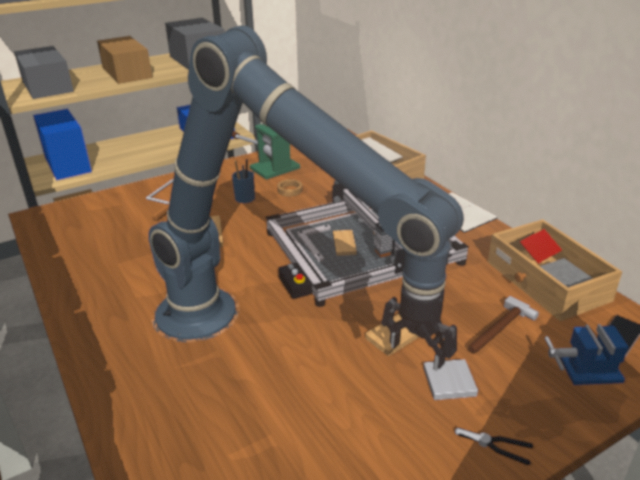

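The top view shows the laser at about (225–405, 95–300), the blank at (306,217), the offcut at (312,164), the stop's corner near (260,255), and the head at (367,195). The bench boards at (463,255) and (180,345) are look-alikes.

```bash
cat > h.py <<'E'
import numpy as np,cv2
from rig import *
def ray(n,px,z):
    c=camera_params(n);px=np.atleast_2d(np.asarray(px,float))
    d=np.c_[px,np.ones(len(px))]@np.linalg.inv(c["K"]).T@c["rotation"].T
    o=c["position"];return o+d*((z-o[2])/d[:,2])[:,None]
def proj(n,P):
    c=camera_params(n);q=(np.atleast_2d(P)-c["position"])@c["rotation"]@c["K"].T
    return q[:,:2]/q[:,2:]
def wood(img,z,lo=300):
    hsv=cv2.cvtColor(img,cv2.COLOR_RGB2HSV)
    m=cv2.inRange(hsv,(10,70,130),(28,200,255))
    return m
E
python3 - <<'E'
import cv2,numpy as np
from h import *
im=cv2.imread("pics/top0.png")
c=im[85:310,210:415]
cv2.imwrite("pics/c0.png",cv2.resize(c,None,fx=2.66,fy=2.66,interpolation=cv2.INTER_CUBIC))
m=wood(im[:,:,::-1].copy(),0); 
# restrict to bed
k=np.zeros_like(m);k[125:275,240:385]=255;m&=k
cs,_=cv2.findContours(m,cv2.RETR_EXTERNAL,cv2.CHAIN_APPROX_NONE)
for q in cs:
    if cv2.contourArea(q)<60: continue
    w=ray("top",q[:,0,:],.036)[:,:2]
    r=cv2.minAreaRect((w*1000).astype(np.float32));print(r,cv2.contourArea(q), q[:,0].min(0),q[:,0].max(0))
E
```

```text
((368.3812255859375, 104.01571655273438), (195.16683959960938, 13.331713676452637), 82.91946411132812) 243.0 [240 263] [318 274]
((502.5677795410156, 38.658599853515625), (120.30770111083984, 61.14152145385742), 63.62166976928711) 1090.0 [280 197] [332 239]
((635.6087646484375, 27.003847122192383), (38.32609939575195, 47.03045654296875), 23.188325881958008) 218.0 [302 157] [322 172]
((725.1469116210938, 8.523605346679688), (33.99620056152344, 255.0623321533203), 0.8825066089630127) 650.5 [270 125] [370 138]
```

View pics/c0.png

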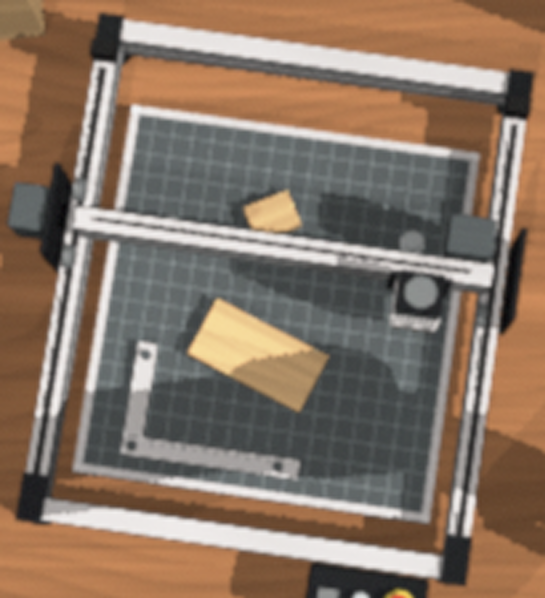

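The crop shows bed corners at about (135,107), (478,154), (75,470) and (430,520). The stop's inner corner is near (143,437), the beam's front top edge runs (80,230)–(490,285), and a magnet sits behind the beam at (413,242). The second magnet is hidden, probably under the beam or head.

```bash
python3 - <<'E'
from h import *
f=lambda L:np.array(L)/2.66+[210,85]-.3
mm=lambda n,L,z:(ray(n,f(L),z)[:,:2]*1000).round(0)
b=mm("top",[(135,107),(478,154),(430,520),(75,470)],.022);print("bed",b.tolist())
fx=(b[0]+b[1]-b[2]-b[3])/2;fy=(b[0]+b[3]-b[1]-b[2])/2
ya=np.arctan2(fx[1],fx[0]);yb=np.arctan2(-fy[0],fy[1]);print(np.hypot(*fx),np.hypot(*fy),ya,yb)
yaw=(ya+yb)/2;R=np.array([[np.cos(yaw),-np.sin(yaw)],[np.sin(yaw),np.cos(yaw)]])
o=b.mean(0)-R@[10,0];print("laser",o,yaw)
c=mm("top",[(100,18),(532,75),(468,582),(20,517)],.060);print("frame outer",((c-o)@R).round().tolist())
s=mm("top",[(143,437),(298,460),(157,345),(123,452)],.032);print("stop",((s-o)@R).round().tolist())
g=mm("top",[(80,230),(490,285)],.108);print("beam",((g-o)@R).round().tolist())
m=mm("top",[(413,242)],.041);print("mag",((m-o)@R).round().tolist())
for n,p in(("blank",(502.6,38.7)),("off",(635.6,27))):print(n,((np.array(p)-o)@R).round())
print("head?",((mm("top",[(420,292)],.157)-o)@R).round())
print(np.degrees(yaw))
E
```

```text
bed [[745.0, 163.0], [703.0, -170.0], [350.0, -127.0], [391.0, 209.0]]
356.28991004517655 337.0645338803832 -0.1252253163461638 -0.12343503160482089
laser [537.32719045  19.99010106] -0.12433017397549234
frame outer [[257.0, 206.0], [259.0, -205.0], [-220.0, -208.0], [-220.0, 205.0]]
stop [[-130.0, 109.0], [-131.0, -38.0], [-41.0, 109.0], [-146.0, 125.0]]
beam [[42.0, 184.0], [43.0, -187.0]]
mag [[89.0, -117.0]]
blank [-37.  14.]
off [97. 19.]
head? [[  18. -124.]]
-7.123594234922975
```

```bash
cat >> h.py <<'E'
O=np.array([.5373,.0200]);YAW=-.1243
def W(x,y,z):  # laser mm -> world m
    c,s=np.cos(YAW),np.sin(YAW);return np.array([O[0]+(c*x-s*y)/1e3,O[1]+(s*x+c*y)/1e3,z])
def L(p):
    c,s=np.cos(YAW),np.sin(YAW);d=(np.asarray(p)[:2]-O)*1e3;return np.array([c*d[0]+s*d[1],-s*d[0]+c*d[1]]).round(1)
SG=-1
def att(rel=0.):  # tool down, tool y along laser y turned by rel
    a=YAW+rel;y=SG*np.array([-np.sin(a),np.cos(a),0]);z=np.array([0,0,-1.]);return np.c_[np.cross(y,z),y,z]
def st(tag):
    s=sense();print(tag,round(s["time_s"],2),L(s["position"]),s["position"].round(4)[2] if hasattr(s["position"],'round') else s["position"],np.round(s["wrist_force"],1),round(s["finger_gap"],4))
E
python3 - <<'E'
import h
from h import *
s=sense();print(np.round(s["tcp_rot"],2))
for sg in(1,-1):
    h.SG=sg;print(sg,[np.round(q,2) if q is not None else None for q in(inverse_kinematics(W(-15,30,.2),att()),inverse_kinematics(W(165,30,.105),att()),inverse_kinematics(W(-100,-30,.05),att()),inverse_kinematics(W(-30,0,.05),att(-.35)))])
E
```

```text
[[ 0.94  0.33 -0.  ]
 [ 0.33 -0.94  0.  ]
 [-0.   -0.   -1.  ]]
1 [array([ 0.59,  0.47, -1.  ,  1.9 ,  0.46,  1.02,  0.84]), array([ 0.45,  0.86, -0.92,  1.55,  0.73,  1.11,  0.81]), array([ 0.47,  0.51, -0.7 ,  2.23,  0.59,  0.59,  0.78]), array([ 0.38,  0.58, -0.66,  2.07,  0.57,  0.67,  0.45])]
-1 [array([ 0.31,  0.35, -0.6 ,  1.92,  0.25,  0.94, -2.1 ]), array([ 0.09,  0.68, -0.28,  1.57,  0.22,  0.92, -1.97]), array([ 0.21,  0.43, -0.37,  2.24,  0.32,  0.51, -2.11]), array([ 0.09,  0.5 , -0.27,  2.08,  0.24,  0.58, -2.4 ])]
```

```bash
sed -i 's/^SG=-1/SG=1/' h.py; python3 - <<'E'
from h import *
command_gripper(0.0)
movep(W(-15,30,.22),att());st("above")
move_l(W(-15,30,.110),feed=.2);st("down")
print(move_l(W(20,30,.110),feed=.15,until_force=8));st("pre")
print(move_l(W(172,30,.110),feed=.07,until_force=12));st("push")
E
```

```text
above 3.52 [-14.5  28.9] 0.2198 [0.  0.1 0.2] -0.0002
down 4.22 [-14.3  30.5] 0.1108 [0.3 0.5 0.5] 0.0
False
pre 4.61 [20.7 30.2] 0.111 [-0.5  0.2  0.1] -0.0002
True
push 6.24 [147.9  29.8] 0.109 [ 0.1 -0.1 -0.5] -0.0004
```

```bash
python3 - <<'E'
from h import *
print(move_l(W(165,30,.110),feed=.03,until_force=15));st("push2")
move_l(W(80,30,.110),feed=.25);move_l(W(40,30,.22),feed=.3)
# out of top view of blank
movep(W(60,-150,.26),att());st("look")
p,d=camera("top");p2,_=camera("side")
cv2.imwrite("pics/t1.png",cv2.resize(p[85:310,190:430],None,fx=2.66,fy=2.66,interpolation=cv2.INTER_CUBIC)[:,:,::-1]);cv2.imwrite("pics/s1.png",p2[:,:,::-1])
E
```

```text
True
push2 6.58 [148.   29.5] 0.1081 [0.4 0.2 0.5] -0.0
look 8.3 [  59.6 -148.7] 0.2591 [0.3 1.5 0.9] 0.0001
```

View pics/t1.png

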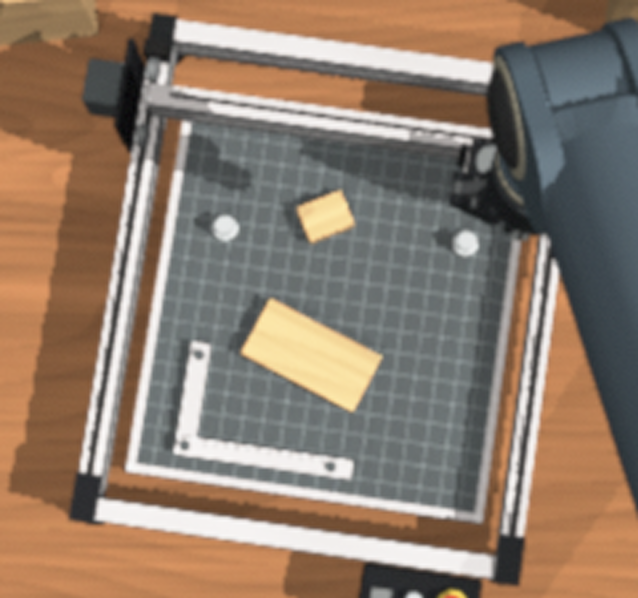

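The gantry is against the rear stops. Both magnets now show, at (226,228) and (466,243), and the blank is unmoved at about (312,355). Next I'll pull the blank forward with two fingertips.

```bash
python3 - <<'E'
from h import *
command_gripper(.06)
movep(W(9,-2,.16),att(-.337))
move_l(W(9,-2,.065),feed=.2);st("above")
print(move_l(W(9,-2,.036),feed=.03,until_force=4));st("bed")
z=sense()["position"][2]+.004
move_l(W(9,-2,z),feed=.05);st("up")
print(move_l(W(-15,6,z),att(0),feed=.04,until_force=8));st("rot")
print(move_l(W(-64,8,z),att(0),feed=.04,until_force=6));st("pull")
p,d=camera("top")
cv2.imwrite("pics/t2.png",cv2.resize(p[85:310,190:430],None,fx=2.66,fy=2.66,interpolation=cv2.INTER_CUBIC)[:,:,::-1])
E
```

```text
above 10.39 [10.2 -2.2] 0.0659 [-0.9  0.7  0.4] 0.06
True
bed 11.12 [ 8.9 -2.1] 0.042 [-0.7 -0.2  5.1] 0.0602
up 11.38 [ 9.1 -1.9] 0.046 [-0.4  0.5 -0.1] 0.0598
False
rot 12.16 [-14.9   5.8] 0.0459 [-0.7 -0.5 -0.3] 0.06
True
pull 13.22 [-59.6   7.7] 0.0464 [ 1.3 -0.4  0.9] 0.0599
```

View pics/t2.png

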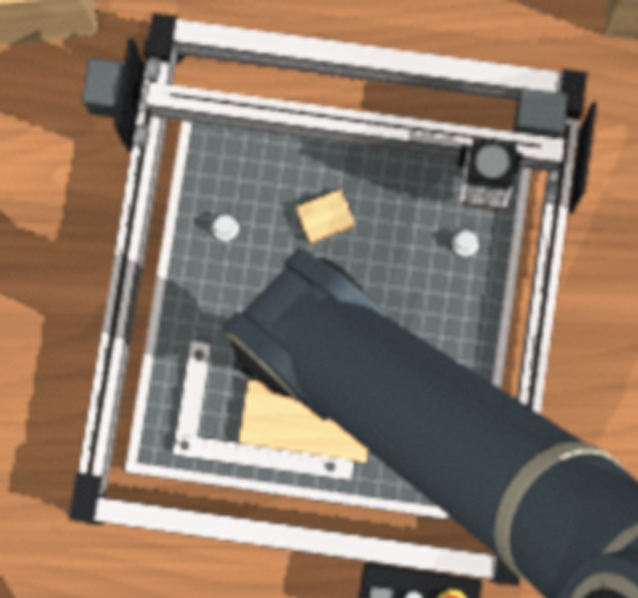

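Contact came at x −59.6, as predicted for a blank flat on the long leg. Its right end is near crop pixel (368,462). Next is the end push toward +y.

```bash
python3 - <<'E'
from h import *
z0=sense()["position"][2]
move_l(W(-52,8,z0),feed=.08);move_l(W(-50,8,.11),feed=.2)
command_gripper(.01)
for r in(np.pi/2,-np.pi/2):
    q=[inverse_kinematics(W(-98,y,z),att(r)) for y,z in((-78,.13),(-78,.045),(-25,.045))]
    print(r,[None if a is None else np.round(a,2) for a in q])
    if all(a is not None for a in q) and abs(q[0][6])<2.4: break
movep(W(-98,-78,.13),att(r))
move_l(W(-98,-78,.065),feed=.15)
print(move_l(W(-98,-78,.040),feed=.03,until_force=4));st("bed")
z=sense()["position"][2]+.004
move_l(W(-98,-78,z),feed=.05)
print(move_l(W(-98,-16,z),feed=.04,until_force=6));st("push")
E
```

```text
1.5707963267948966 [array([ 1.05,  0.67, -1.37,  2.16,  0.81,  1.  ,  2.23]), array([ 0.91,  0.77, -1.19,  2.22,  1.  ,  0.88,  2.08]), array([ 0.79,  0.77, -1.18,  2.21,  1.  ,  0.88,  1.97])]
True
bed 17.06 [-98.  -78.1] 0.0473 [-0.6 -1.6  8.2] 0.0098
True
push 18.69 [-98.2 -19.2] 0.051 [ 0.8 -0.4 -0.2] 0.0099
```

```bash
python3 - <<'E'
from h import *
z0=sense()["position"][2]
move_l(W(-98,-30,z0),feed=.08);move_l(W(-98,-34,.12),feed=.2)
movep(W(60,-150,.26),att());st("look")
p,d=camera("top");cv2.imwrite("pics/t3full.png",p[:,:,::-1])
cv2.imwrite("pics/t3.png",cv2.resize(p[200:280,245:345],None,fx=7,fy=7,interpolation=cv2.INTER_CUBIC)[:,:,::-1])
m=wood(p,0);k=np.zeros_like(m);k[140:268,255:345]=255;m&=k
for q in cv2.findContours(m,cv2.RETR_EXTERNAL,cv2.CHAIN_APPROX_NONE)[0]:
    if cv2.contourArea(q)<60: continue
    w=np.array([L(a) for a in ray("top",q[:,0,:],.036)])
    print(cv2.minAreaRect(w.astype(np.float32)),cv2.contourArea(q))
E
```

```text
look 20.42 [  58.6 -149.1] 0.2581 [-0.3 -0.2 -0.2] 0.0099
((-99.13633728027344, 49.195068359375), (120.61483764648438, 59.972511291503906), 89.93525695800781) 1085.5
((96.2795181274414, 19.248233795166016), (39.28105163574219, 47.527099609375), 29.69386863708496) 252.5
```

View pics/t3.png

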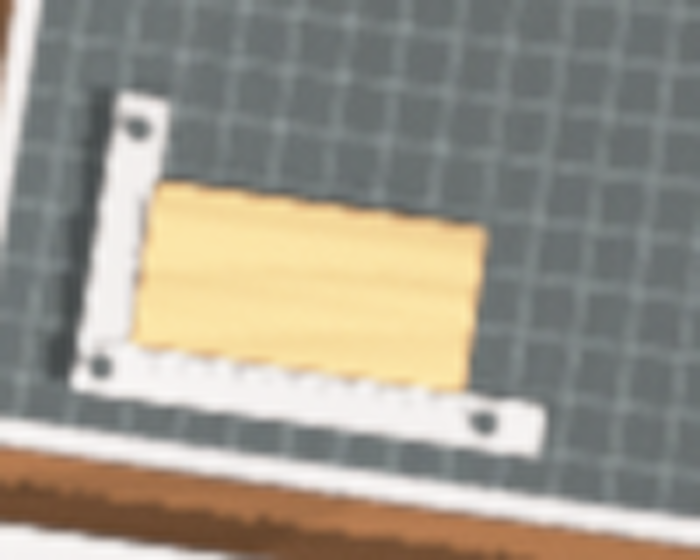

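The crop shows the blank square in the corner, with its edges touching both legs (corner at about (135,345)). One gentle re-press on the long edge and then on the end will make sure.

```bash
python3 - <<'E'
from h import *
command_gripper(.06)
movep(W(-45,46,.12),att());move_l(W(-45,46,.050),feed=.15)
move_l(W(-45,46,.046),feed=.03)
print(move_l(W(-68,46,.046),feed=.03,until_force=7));st("long")
move_l(W(-50,46,.047),feed=.08);move_l(W(-50,46,.12),feed=.2)
command_gripper(.01)
movep(W(-98,-40,.12),att(np.pi/2));move_l(W(-98,-40,.051),feed=.15)
print(move_l(W(-98,-10,.051),feed=.03,until_force=6));st("end")
move_l(W(-98,-32,.051),feed=.08);move_l(W(-98,-34,.13),feed=.2)
movep(W(60,-150,.26),att());movep([.3,-.5,.3],att());st("away")
p,d=camera("top");cv2.imwrite("pics/t4.png",cv2.resize(p[85:310,190:430],None,fx=2.66,fy=2.66,interpolation=cv2.INTER_CUBIC)[:,:,::-1])
m=wood(p,0);k=np.zeros_like(m);k[140:268,255:345]=255;m&=k
for q in cv2.findContours(m,cv2.RETR_EXTERNAL,cv2.CHAIN_APPROX_NONE)[0]:
    if cv2.contourArea(q)<60: continue
    w=np.array([L(a) for a in ray("top",q[:,0,:],.036)])
    print(cv2.minAreaRect(w.astype(np.float32)))
E
```

```text
True
long 23.48 [-59.6  46. ] 0.0463 [1.  0.2 0.3] 0.0597
True
end 27.44 [-98.1 -19.1] 0.0508 [-0.8 -0.1  0.5] 0.0101
away 30.9 [-169.8 -544. ] 0.3001 [-0.3 -0.1 -0.3] 0.01
((-99.14999389648438, 49.299991607666016), (59.900001525878906, 120.79998016357422), 0.0)
((96.34561157226562, 19.033721923828125), (39.28385543823242, 47.02099609375), 29.898902893066406)
```

View pics/t4.png

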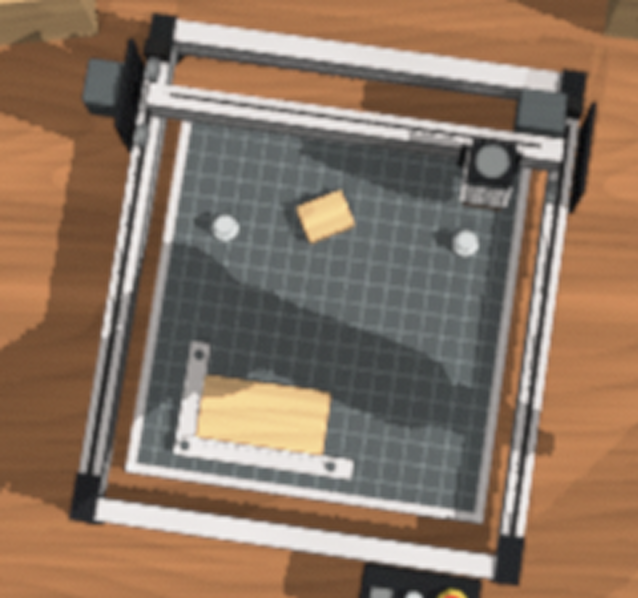

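The gantry is at the rear, the blank is seated (centre near (264,415)), and the magnets and offcut haven't moved.

```bash
python3 -c "
from rig import *
print(finish_job())"
```

```text
the job is handed in; nothing more can be done
None
```

The job is handed in at about 31 s: the gantry is against its rear stops, the blank is snug and square in the corner of the stop, and the magnets and offcut are where they were.

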